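Free a centrifuge lid and hold it open

TASK

The micro-centrifuge has stopped, but its lid lock does not always let go. Try the lid first with a short upward tug on its front lip, leaving the release slide alone; if the lid is still caught, push the release slide all the way along its slot to free it. Then raise the lid about half-way, some 45 degrees, and finish still holding it there, because it falls shut when let go; leave the bottle, beaker and tube rack as they stand.

Things in the scene. Friction and masses are not known exactly. Their poses are not given: they have to be found in the camera images.
- centrifuge: White-grey micro-centrifuge, fixed, 315 mm deep, 230 wide, 134 high. Origin on the bench; its x points to its back, y to the left of one facing its front, z up; offsets below are in this frame, in mm. Front: a low flat deck, top at z = 60, x = -165 to -70, with display and keys. Behind it the taller bowl part, x = -70 to 150, y within 115, under the lid.
- lid (a joint): Lid angle, rad: 0 shut, 1.25 its stop. Lid 205 x 212 x 16 mm plus a low dome, 0.5 to 0.75 kg, hinged at its rear edge, opens upward; no stay, falls shut from any angle. Caught: it lifts only through the lock's play, about 0.017 rad (4 mm at the lip), then stops hard. Free: it comes up for about 3 N at the lip. Which it is cannot be seen.
- lid_lip (a point): Lip to lift the lid by: a tongue 36 mm wide (y), 14 thick (z), jutting 40 from the middle of the lid's front edge. Point: mid-width, mid-thickness, 17 behind its front end; at x = -98, y = 0, z = 117 when shut. Sides free, 50 mm free beneath it down to the deck: pinch its two sides (across y) from above, or lift from below.
- lid_hinge (a point): Point on the lid's hinge axis at the middle of its width, x = 145, y = 0, z = 112 mm. The axis runs along y. The lip point lies 243 mm in front of it and, with the lid shut, 5 mm above it.
- release (a joint): Release slide's position in m: 0 to 0.003 at the start, 0.016 at the end of its slot. The knob moves along the centrifuge's +y, towards its middle, for about 2 to 4 N, and stays where it is left. At the slot's end it has pushed the inner lock clear of the lid; the lock then stays clear.
- release_knob (a point): Centre of the release slide's dark thumb knob, on the front deck to the right of the lip (at -y): 20 mm (x) by 12 (y), foot at z = 60, top at z = 85, point at z = 73; with the slide at 0 at x = -130, y = -85. Push its outer (-y) side or pinch it.
- bottle_mid (a point): Glass reagent bottle with blue cap, 68 mm diameter, 135 mm high, loose, on the +y side of the centrifuge. Point half-way up.
- beaker_mid (a point): Small glass beaker, 68 mm diameter, 85 mm high, loose, on the +y side of the centrifuge near its front. Point half-way up.
- rack_mid (a point): White tube rack 76 by 112 mm with four orange-capped tubes, 102 mm high, loose, on the -y side of the centrifuge. Point on its axis, 50 mm up.

How it is judged:
By the outcome, as a careful person would: the job done as asked, in the order asked, and still so for the second after the job is handed in, while the arm keeps its last pose, push and grip.
It also fails if it takes over 54 s, if anything falls off the work surface, if the arm or the gripper's body presses on something with over 40 N, if the wrist force passes 120 N, or if a joint passes its speed limit or range.

ROBOT

A 6-joint arm with a two-finger parallel gripper is mounted at the origin on the work surface. World frame = base frame: x ahead of the robot, y to its left, z up, the work surface at z = 0. Lengths are in m, angles in rad, forces in N, time in s.
With the tool pointing down it reaches from about 0.25 to 0.775 m from the base axis. Payload 4 kg.
Tool frame: the origin (TCP) lies on the centre line of the jaws, within the pads' length; the fingertips stand manip.nose_length ahead of it and the grasp point (between the pads) lies 5 mm behind it (manip.nose_length is the distance from the TCP to the fingertips, in m); z points along the fingers, y is the line along which they close (so a half turn about z gives the same grasp; the last joint's range is limited). The gripper opens to 94 mm and grips with 3 to 60 N. Pads are 16 mm wide; open, the fingers measure 119 mm over their backs; the gripper's body (75 mm by 177 mm) begins 78 mm behind the grasp point.
Start: joints at [-1.211, 0.087, 1.371, -0, 1.684, -0.103], TCP at [0.246, -0.492, 0.22] pointing down, gripper open.
Joint ranges: [-3.1, 3.1], [-0.76, 2.03], [0.27, 2.55], [-1.08, 4.22], [0.17, 2.65], [-2.57, 2.57]. Speed limits (rad/s): [2.79, 2.79, 3.14, 3.14, 3.14, 3.14].

INTERFACE

Orientations are given as a 3x3 rotation matrix whose columns are the frame's x, y, z axes.
In Python, from bench import manip, vision gives the robot as it stands. The module is installed in compiled form; this text tells all that it offers.
- The arm moves only by the shell command python3 -m inch 'ROWS' [OPENING]. ROWS is JSON, a list of rows, each a list of 2 entries, a list of its own where there are three numbers: the shift along the tool's x, y, z as a fraction of full scale, then the turn about the tool's z as a fraction of full scale. In form: [[[dx, dy, dz], turn], ...]. A call has 1 to 12 rows; each row is the pose to reach, as a shift and turn from the pose commanded when the call began, along the tool's axes at that moment; what a row does not reach only later rows make up. Full scale, the value 1, is 0.2 m for a shift and 0.5 rad for a turn. A row lasts 1/8 s, in which the tool goes at most 62.5 mm and 10.7 degrees, less where a joint would pass 70% of its speed; a pose out of reach is approached as far as the arm can. A call with a number of a shift or a turn outside -1 to 1 is refused whole. A call with a gripper value outside its range is refused whole. OPENING is the closure, from -1 (fully open) to 1 (shut), so that 0 is half open, set as the call begins (- or left out, the last holds). The fingers move at their own pace and stop on an object; the grip force is fixed at half the most. Time passes only in rows, so rows that repeat a pose let the fingers close. It gives the time, the measured TCP pose, the force, the opening and the grip force at its end, in the units of the state.
- manip.read_state(): the state, without advancing time (a new reading comes with each control period).
- vision.get_image(name): name is "scene" or "top" or "wrist"; returns a dict with "image" (420x560x3 uint8, red, green, blue), "fx", "fy", "cx", "cy" (pixels), "rvec" (rotation vector, rad) and "tvec" (3), from world to camera coordinates, as OpenCV has them; the wrist camera has in their place "hand_eye" (4x4, takes a point from camera to tool coordinates, whose origin is the TCP and whose axes are the flange's). Camera axes: x right, y down, z forward; pixel columns grow to the right and rows downward; lengths in m; the calibration is good to about 2 mm. A picture is of the moment at which its call begins: read the wrist's pose just before it. There is no depth.
- manip.job_done(): hands the job in; it is judged then, once.
The state is a dict: "clock": time; "q": joint angles; "dq": joint speeds; "joint_efforts": joint torques, N m; "position": TCP position; "tool_rot": TCP orientation; "ft_force": force on the tool from outside, world axes, zero at the start; "moment": the same for the moment, N m; "finger_gap": opening from 0.0 (shut) to 1.0 (fully open); "gripper_force": force on a finger pad.
Only numpy, scipy, OpenCV 4.12 (cv2) and the standard library are available. Lean on these libraries where they do the work, as an engineer would, in place of code of your own. Each camera call takes 0.05 s, during which the arm holds its last target. There are 200 camera calls.

## Working session

There is one attempt and no reset: what is moved stays moved. The work goes in short steps, Python scripts to look and compute and a shell command to move; the robot and the scene stay as the last step left them, time stands still between calls to the robot, and variables do not carry over. Pictures are saved under pics/ and viewed, at most 10 in all, crops included, and the job is handed in when it is done.

```bash
mkdir -p pics
python3 - <<'E'
from bench import manip, vision
import cv2,pickle
s=manip.read_state();print(s['clock'],s['position'],s['tool_rot'],manip.nose_length,s['ft_force'],s['finger_gap'])
d={}
for n in("top","scene"):
    d[n]=vision.get_image(n);cv2.imwrite(f"pics/{n}0.png",d[n]['image'][:,:,::-1])
pickle.dump(d,open('d.pkl','wb'))
E
```

```text
0.0 [ 0.24535454 -0.49166607  0.21831965] [[ 8.94807167e-01  4.46452149e-01 -7.82179976e-04]
 [ 4.46452781e-01 -8.94804829e-01  2.05727073e-03]
 [ 2.18574520e-04 -2.19006702e-03 -9.99997578e-01]] 0.014 [-0.00463866  0.70242453 -0.15220848] 0.9987356768706075
```

View pics/top0.png

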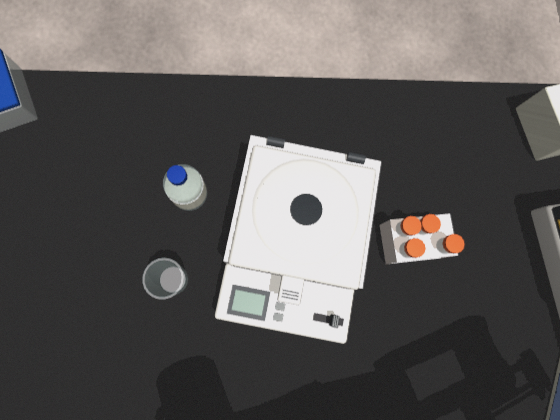

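View pics/scene0.png

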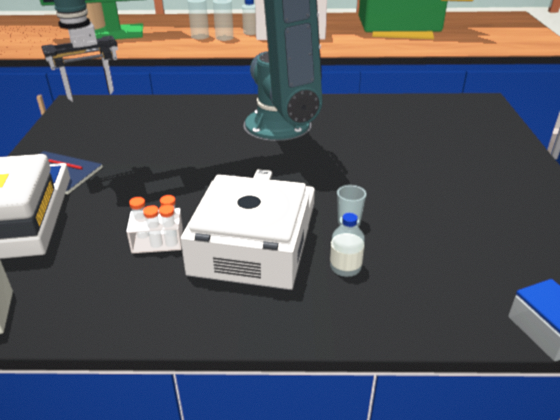

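Run:
```python
import cv2,pickle
d=pickle.load(open('d.pkl','rb'));im=d['top']['image']
cv2.imwrite('pics/c.png',cv2.resize(im[125:350,205:390,::-1],None,fx=2.66,fy=2.66,interpolation=cv2.INTER_CUBIC))
```

```text
(no output)
```

View pics/c.png

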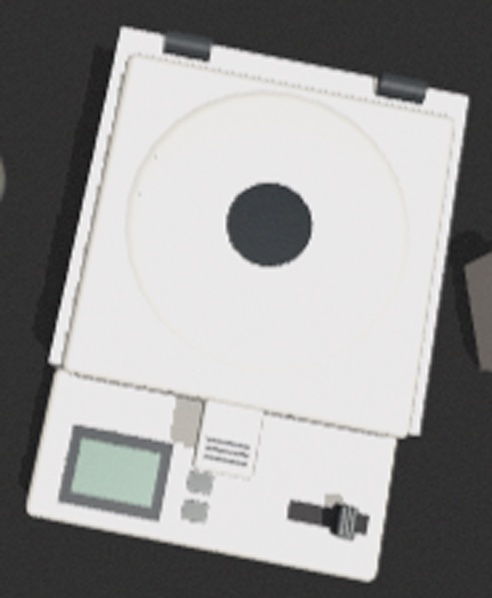

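```bash
cat > h.py <<'E'
import numpy as np,cv2,pickle
def ray(c,uv,z):
    R=cv2.Rodrigues(np.array(c['rvec'],float))[0];t=np.array(c['tvec'],float).ravel()
    o=-R.T@t;v=R.T@np.array([(uv[0]-c['cx'])/c['fx'],(uv[1]-c['cy'])/c['fy'],1])
    return o+v*(z-o[2])/v[2]
E
python3 - <<'E'
from h import *
c=pickle.load(open('d.pkl','rb'))['top']
P=[(193,467,.124),(249,479,.124),(65,375,.125),(408,436,.125),(128,55,.125),(455,118,.125),(28,515,.06),(375,580,.06),(344,520,.085),(121,27,.105),(468,95,.105)]
W=np.array([ray(c,(u/2.66+205,v/2.66+125),z) for u,v,z in P]);print(W.round(4))
# model fit: lip front corners, lid, deck front, knob(y unknown slightly)
M=np.array([(-115,18),(-115,-18),(-75+0,106),(-75,-106),(130,106),(130,-106),(-165,115),(-165,-115),(-130,-84),])/1000
A=M[[0,1,6,7,8]];B=W[[0,1,6,7,8],:2]
a=A-A.mean(0);b=B-B.mean(0);U,S,Vt=np.linalg.svd(a.T@b);R=(U@Vt).T;t=B.mean(0)-R@A.mean(0)
print('yaw',np.degrees(np.arctan2(R[1,0],R[0,0])),'org',t)
print('in frame',((W[:,:2]-t)@R*1000).round(1))
for n,p in dict(lip=(-.098,0),knob=(-.13,-.085),hinge=(.145,0)).items():print(n,R@p+t)
E
```

```text
[[ 0.4959 -0.0073  0.124 ]
 [ 0.4891 -0.0401  0.124 ]
 [ 0.5489  0.0683  0.125 ]
 [ 0.5139 -0.1347  0.125 ]
 [ 0.7481  0.0335  0.125 ]
 [ 0.7104 -0.1724  0.125 ]
 [ 0.4645  0.0937  0.06  ]
 [ 0.424  -0.1268  0.06  ]
 [ 0.4628 -0.103   0.085 ]
 [ 0.7746  0.0385  0.105 ]
 [ 0.7324 -0.1881  0.105 ]]
yaw -10.321881130876433 org [ 0.60605659 -0.04489811]
in frame [[-115.1   17.3]
 [-116.   -16.2]
 [ -76.5  101.1]
 [ -74.6 -104.9]
 [ 125.7  102.6]
 [ 125.5 -106.7]
 [-164.1  111. ]
 [-164.4 -113.2]
 [-130.5  -82.9]
 [ 150.9  112.2]
 [ 150.  -118.3]]
lip [ 0.50964255 -0.02733867]
knob [ 0.4629303 -0.1052294]
hinge [ 0.74871001 -0.07087891]
```

```bash
python3 -m inch '[[[0.2,-0.14,0],0.2],[[0.4,-0.27,0],0.4],[[0.6,-0.4,0],0.6],[[0.8,-0.54,0],0.8],[[1,-0.67,0],1],[[1,-0.67,0],1],[[1,-0.67,0],1]]' -1
cat >> h.py <<'E'
from bench import manip,vision
Y=np.radians(-10.6)
def go(p,yaw=Y):
    s=manip.read_state();R=np.array(s['tool_rot']);d=R.T@(np.array(p)-s['position'])
    cy=np.arctan2(R[1,0],R[0,0]);print('clk',s['clock'],'pos',s['position'].round(4) if hasattr(s['position'],'round') else s['position'],'F',np.round(s['ft_force'],2),'gap',s['finger_gap'],'q6',s['q'][5]);print('shift',(d/.2).round(3),'turn',((cy-yaw)/.5).round(3))
E
python3 -c "
from h import *
go([.5095,-.0275,.2])"
```

```text
clock: 0.98
position: [0.3644, -0.2832, 0.2192]
tool_rot: [[0.999, -0.036, -0.001], [-0.036, -0.999, -0.0], [-0.001, 0.0, -1.0]]
ft_force: [0.2, 0.1, 0.4]
finger_gap: 1.001
gripper_force: 0.0
clk 0.975 pos [ 0.3644 -0.2832  0.2192] F [0.18 0.07 0.42] gap 1.0009195016977257 q6 0.8238996915121451
shift [ 0.679 -1.304  0.095] turn 0.297
```

```bash
python3 -m inch '[[[0.1,-0.2,0],0.1],[[0.2,-0.45,0],0.2],[[0.3,-0.7,0],0.3],[[0.4,-0.95,0],0.3],[[0.4,-0.95,0],0.3],[[0.4,-0.95,0],0.3]]'
python3 -c "
from h import *
go([.5095,-.0275,.2])"
```

```text
clock: 1.72
position: [0.4515, -0.0975, 0.2192]
tool_rot: [[0.982, -0.187, -0.001], [-0.187, -0.982, -0.001], [-0.001, 0.001, -1.0]]
ft_force: [-0.2, 0.1, 0.5]
finger_gap: 1.001
gripper_force: 0.0
clk 1.725 pos [ 0.4515 -0.0975  0.2192] F [-0.18  0.12  0.48] gap 1.0007079615766379 q6 1.424378919393324
shift [ 0.22  -0.398  0.095] turn -0.007
```

```bash
python3 -m inch '[[[0.1,-0.2,0],0],[[0.22,-0.4,0],0],[[0.22,-0.4,0.05],0],[[0.22,-0.4,0.1],0],[[0.22,-0.4,0.1],0],[[0.22,-0.4,0.1],0]]'
python3 - <<'E'
from h import *
go([.5095,-.0275,.112])
s=manip.read_state();w=vision.get_image('wrist');cv2.imwrite('pics/w1.png',w['image'][:,:,::-1])
H=np.array(w['hand_eye']);T=np.eye(4);T[:3,:3]=s['tool_rot'];T[:3,3]=s['position'];C=np.linalg.inv(T@H)
pickle.dump((w,C),open('w1.pkl','wb'));print(H.round(3),w['fx'],w['cx'],w['cy'])
def pr(p):
    c=C@np.r_[p,1];return (w['fx']*c[0]/c[2]+w['cx'],w['fy']*c[1]/c[2]+w['cy'])
c,s_=np.cos(Y),np.sin(Y);x=np.array([c,s_,0]);y=np.array([-s_,c,0]);L=np.array([.5095,-.0275,.124])
for a,b in((-.017,.018),(-.017,-.018),(.023,.018),(.023,-.018)):print(pr(L+a*x+b*y))
K=np.array([.4625,-.106,.085]);print(pr(K))
E
```

```text
clock: 2.48
position: [0.5094, -0.0267, 0.1996]
tool_rot: [[0.982, -0.188, 0.0], [-0.188, -0.982, -0.0], [0.0, 0.0, -1.0]]
ft_force: [0.2, -1.6, 0.8]
finger_gap: 1.001
gripper_force: 0.0
clk 2.475 pos [ 0.5094 -0.0267  0.1996] F [ 0.2  -1.63  0.79] gap 1.0009630027865553 q6 1.596395735753798
shift [0.001 0.004 0.438] turn -0.008
[[ 0.001 -0.972 -0.237  0.069]
 [ 1.     0.001 -0.     0.   ]
 [ 0.    -0.237  0.972 -0.166]
 [ 0.     0.     0.     1.   ]] 299.28066086093565 285.33965497947304 211.25664094398945
(np.float64(264.86243643459767), np.float64(242.00267196232608))
(np.float64(307.125679759572), np.float64(241.86143184692008))
(np.float64(263.9027816942796), np.float64(195.8055006037231))
(np.float64(307.7953700020403), np.float64(195.65389790257692))
(np.float64(372.63344513063623), np.float64(242.52148591647))
```

View pics/w1.png

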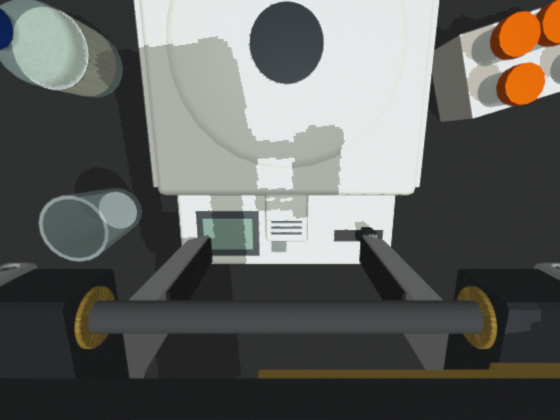

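```bash
python3 -m inch '[[[0,0,0.1],0],[[0,0,0.2],0],[[0,0,0.3],0],[[0,0,0.38],0],[[0,0,0.43],0],[[0,0,0.43],0],[[0,0,0.43],0]]'; python3 -m inch '[[[0,0,0],0],[[0,0,0],0],[[0,0,0],0],[[0,0,0],0],[[0,0,0],0],[[0,0,0],0],[[0,0,0],0],[[0,0,0],0]]' 1
```

```text
clock: 3.4
position: [0.5104, -0.0258, 0.1143]
tool_rot: [[0.983, -0.186, 0.002], [-0.186, -0.983, -0.0], [0.002, 0.0, -1.0]]
ft_force: [-0.1, -0.0, 0.7]
finger_gap: 0.997
gripper_force: 0.0
clock: 4.4
position: [0.5095, -0.0274, 0.1134]
tool_rot: [[0.982, -0.187, -0.001], [-0.187, -0.982, -0.004], [-0.0, 0.004, -1.0]]
ft_force: [-0.5, -4.5, 0.0]
finger_gap: 0.379
gripper_force: 30.0
```

```bash
python3 -m inch '[[[0,0,-0.01],0],[[0,0,-0.02],0],[[0,0,-0.03],0],[[0,0,-0.04],0],[[0,0,-0.04],0],[[0,0,-0.04],0]]'
```

```text
clock: 5.15
position: [0.5097, -0.0274, 0.1205]
tool_rot: [[0.982, -0.187, -0.001], [-0.187, -0.982, -0.003], [-0.0, 0.003, -1.0]]
ft_force: [1.7, -5.0, -3.5]
finger_gap: 0.383
gripper_force: 30.0
```

```bash
python3 -m inch '[[[0,0,-0.03],0],[[0.007,0,-0.066],0],[[0.012,0,-0.1],0],[[0.017,0,-0.14],0],[[0.023,0,-0.17],0],[[0.023,0,-0.17],0],[[0.023,0,-0.17],0]]'
python3 - <<'E'
from h import *
cv2.imwrite('pics/s1.png',vision.get_image('scene')['image'][120:320,100:400,::-1])
E
```

```text
clock: 6.02
position: [0.5136, -0.0282, 0.1542]
tool_rot: [[0.982, -0.187, -0.002], [-0.187, -0.982, -0.003], [-0.002, 0.003, -1.0]]
ft_force: [0.6, -5.7, -3.3]
finger_gap: 0.38
gripper_force: 30.0
```

View pics/s1.png

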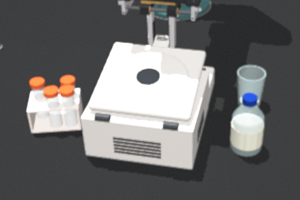

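```bash
python3 -m inch '[[[0.012,0,-0.05],0],[[0.025,0,-0.103],0],[[0.042,0,-0.153],0],[[0.059,0,-0.203],0],[[0.08,0,-0.25],0],[[0.1,0,-0.3],0],[[0.126,0,-0.347],0],[[0.152,0,-0.394],0],[[0.152,0,-0.394],0],[[0.152,0,-0.394],0]]'
```

```text
clock: 7.32
position: [0.5435, -0.0339, 0.2329]
tool_rot: [[0.982, -0.188, -0.003], [-0.188, -0.982, -0.003], [-0.003, 0.003, -1.0]]
ft_force: [-0.3, -4.5, -2.8]
finger_gap: 0.378
gripper_force: 30.0
```

Forces are calm; on from 30° to 45°.

```bash
python3 -m inch '[[[0.03,0,-0.044],0],[[0.06,0,-0.088],0],[[0.09,0,-0.13],0],[[0.126,0,-0.171],0],[[0.16,0,-0.21],0],[[0.198,0,-0.246],0],[[0.198,0,-0.246],0],[[0.198,0,-0.246],0],[[0.198,0,-0.246],0],[[0.198,0,-0.246],0]]'
python3 - <<'E'
from h import *
s=manip.read_state();p=np.array(s['position']);print(np.abs(s['dq']).max())
dz=p[2]+.005-.112-.0007; h=np.array([.7487,-.0715]);dx=np.linalg.norm(h-p[:2]);print(dx,dz,np.degrees(np.arctan2(dz,dx)),np.hypot(dx,dz))
a=vision.get_image('scene')['image'][100:330,80:400,::-1];cv2.imwrite('pics/s2.png',cv2.resize(a,None,fx=2,fy=2))
E
```

```text
clock: 8.57
position: [0.5823, -0.0413, 0.2819]
tool_rot: [[0.982, -0.188, -0.004], [-0.188, -0.982, -0.003], [-0.003, 0.003, -1.0]]
ft_force: [-0.7, -4.8, -3.1]
finger_gap: 0.382
gripper_force: 30.0
0.0013421044834209899
0.16912972343271543 0.17417805626188285 45.84247236982581 0.2427815038910387
```

View pics/s2.png

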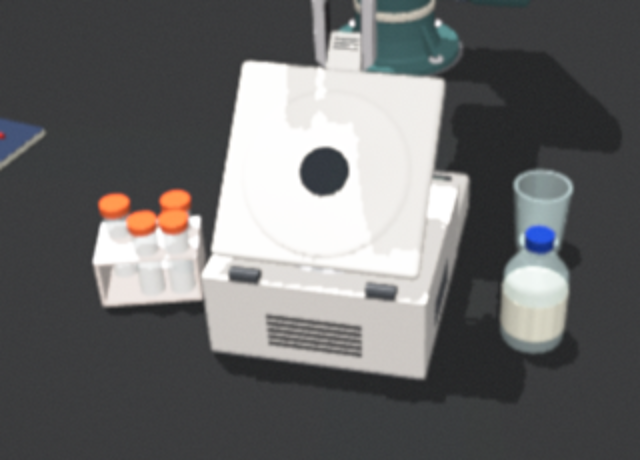

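The picture shows the lid raised at about 45°, with the lip at (345,45) pinched between the fingers. The rack, bottle and beaker are where they stood.

```bash
python3 -c "
from bench import manip
print(manip.job_done())"
```

```text
the job is handed in; nothing more can be done
None
```

The tug showed the lid was free, so I left the release slide alone. The lid is raised to about 45° and still held by its lip, the bottle, beaker and rack were not touched, and the job is handed in.

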